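# Amber filter in, ball sample under the lens

## Task

Take the amber filter out of the filter stand and slide it, without dropping it, fully home into the slot on top of the microscope lamp, and let go of it. Then pick up the sample tray by its handle and carry it under the microscope without letting the steel ball roll out of its shallow pocket, without touching the microscope and without disturbing the other filters, bottles and dishes. Finish while still holding the tray in the gripper, steady and level, with the ball centred under the lens and about 100 mm below it.

Things in the scene. Friction and masses are not known exactly. Their poses are not given: they have to be found in the camera images.
- filter_amber: Amber filter: upright black frame 60 (its x) x 6 (y) x 70 mm tall with an amber disc; on top a solid amber grip tab 30 (x) x 10 (y) x 30 mm tall (z 70 to 100 mm above the origin). Origin at the centre of the underside. 45 g. Starts standing loosely (1 to 2 mm play) in any one of the stand's three slots. Grip the tab across its 10 or 30 mm; half a turn about z makes no difference.
- filter_blue: Blue filter, the same shape, in another slot of the stand; a bystander that stays there
- filter_green: Green filter, the same shape, in another slot of the stand; a bystander that stays there
- filter_stand: Grey fixed stand 86 (its x) x 160 (y) x 34 mm tall, origin at the centre of its underside. Three slots at y = -55, 0, +55 mm, floors 8 mm above the bench, 26 mm deep; the filters stand in them with their x along the stand's x, 45 mm free between neighbouring tabs. Lift a filter straight up 30 mm to clear its slot.
- lamp_slot (a point): Centre of the mouth of the slot in the blue gate on top of the white fixed lamp, 175 mm above the bench. The slot is 62 mm long (this point's x), 8 mm across (y), 60 mm deep straight down, with a 2 mm chamfer at the mouth. A filter fully home has its origin 60 mm below this point and stands 10 mm of its frame and its tab out of the lamp, its x along the slot's x (either way round).
- lamp: The lamp: foot 80 (x) x 130 mm (y); blue gate (84 x 34 mm) round the slot; white lamp house behind it to y = +122 mm; black lens barrel 48 mm across to y = -62 mm, pointing at the place below the lens. No part is higher than the slot mouth (175 mm). It stands to the right of the microscope as seen from the robot. Origin on the bench below the slot, axes parallel to lamp_slot's
- microscope: Fixed digital microscope, origin on the bench straight below the lens. Black base plate 18 mm thick, x = -80 to +175 mm, y = -90 to +90 mm; a 26 mm pole at x = +140 mm; an arm from it at 330 mm height holds the upright tube (80 mm across at its widest, 470 mm high). The side away from the pole (-x) is open and faces the robot within 0.1 rad.
- lens (a point): Centre of the microscope's lens, the lower end of its tube (42 mm across there), 250 mm above the bench; looks straight down
- tray: Sample tray: white pan 90 (its x) x 80 mm (y), rim 14 mm high, and a metal bar handle to its -x side; origin on the underside in the middle of the pan, below the pocket. The handle runs from x = -55 to -205 mm, 14 mm wide (y), 18 to 36 mm above the underside, with a rubber foot 30 mm wide under its end at x = -198 mm. 100 to 240 g.
- pocket (a point): Point of the tray 15 mm above its underside over the middle of the pan: the ball's centre when the ball lies mid-pocket. The pocket is a black ring, 21 mm inner and 30 mm outer diameter, 2 mm high on the 3 mm pan floor; the ball has 4 mm of play in it and rolls out if the tray tips about 30 degrees or is jerked.
- handle (a point): Point to grip on the tray's handle: in the middle of the bar, 150 mm from the pocket towards -x, 27 mm above the underside; axes parallel to the tray's (grip across y, 14 mm)
- ball_center (a point): Centre of the loose steel ball, 24 mm in diameter, 56 g, that starts in the tray's pocket
- sample_jar: White jar with a green lid, 48 mm across, 60 mm tall; origin at the centre of its underside; a bystander
- vial_a: Amber vial with a black cap, 26 mm across, 58 mm tall, between tray and jar; origin at the centre of its underside; a bystander
- vial_b: Amber vial like the other, beyond the filter stand; origin at the centre of its underside; a bystander
- petri_dish: Closed clear dish, 64 mm across, 16 mm tall; origin at the centre of its underside; a bystander

How it is judged (in metres and radians):
On the way, in this order (a step that is already met when the one before it is completed fails the run):
1. the amber filter is fully home in the lamp's slot and let go (z of filter_amber in the frame of lamp_slot below -0.056 m and x of filter_amber in the frame of lamp_slot between -0.005 and 0.005 m and y of filter_amber in the frame of lamp_slot between -0.004 and 0.004 m and angle between filter_amber's own z axis and vertical below 0.08 rad and angle between the x axis of filter_amber and the x axis of lamp_slot, either way round below 0.1 rad and contact force between filter_amber and the fingers below 0.1 N), for 0.2 s.
2. the tray is lifted clear of the bench in the gripper with the ball in its pocket (height (world z) of tray above 0.03 m and contact force between tray and the fingers above 1 N and distance between ball_center and pocket below 0.009 m), for 0.2 s.
At the end, for the whole second after the job is handed in: Gripper holding the tray clear of all else, still, level within 0.1 rad; ball in its pocket (9 mm), within 13 mm of the lens axis, 85 to 115 mm below the lens; amber filter free in the lamp slot, upright, within 4 mm of full depth (all of step 1 and distance between ball_center and pocket below 0.009 m and horizontal distance between ball_center and lens below 0.013 m and z of ball_center in the frame of lens between -0.115 and -0.085 m and angle between tray's own z axis and vertical below 0.1 rad and linear speed of tray below 0.02 m/s and angular speed of tray below 0.1 rad/s and contact force between tray and the fingers above 1 N and contact force between tray and microscope below 0.1 N and contact force between tray and lamp below 0.1 N); the arm keeps its last pose, push and grip.
It fails at once if the ball leaves its pocket (not (distance between ball_center and pocket below 0.009 m)).
It fails at once if the microscope is struck or pushed (over 3 N) (contact force between microscope and anything else above 3 N).
It fails at once if the amber filter is dropped (falls freely, over 0.4 m/s) (contact force between filter_amber and the fingers below 0.05 N and linear speed of filter_amber above 0.4 m/s).
It fails at once if another filter, bottle or dish is disturbed (moved over 20 mm or tipped over 0.4 rad) (distance of any of filter_blue, filter_green, sample_jar, vial_a, vial_b, petri_dish from where it was at the start of the episode above 0.02 m or angle between any of filter_blue, filter_green, sample_jar, vial_a, vial_b, petri_dish's own z axis and vertical above 0.4 rad).
It also fails if it takes over 72 s, if anything falls off the work surface, if the arm or the gripper's body presses on something with over 40 N, if the wrist force passes 120 N, or if a joint passes its speed limit or range.

## Robot

A 6-joint arm with a two-finger parallel gripper is mounted at the origin on the work surface. World frame = base frame: x ahead of the robot, y to its left, z up, the work surface at z = 0. Lengths are in m, angles in degrees, forces in N, time in s.
With the tool pointing down it reaches from about 0.4 to 0.825 m from the base axis. Payload 7 kg.
Tool frame: the origin (TCP) lies midway between the tips of the shut fingers; the grasp point (between the pads) lies 19 mm behind it; z points along the fingers, y is the line along which they close (so a half turn about z gives the same grasp; the last joint's range is limited). The gripper opens to 88 mm and grips with 3 to 60 N. Pads are 19 mm wide; open, the fingers measure 130 mm over their backs; the gripper's body (78 mm by 193 mm) begins 47 mm behind the grasp point.
Start: joints at [-57.004, 20.546, 0.682, 0, -70.136, -16.507], TCP at [0.192, -0.647, 0.227] pointing down, gripper open.
Joint ranges: [-176.03, 176.03], [-82.01, 121.73], [-58.28, 71.71], [-173.87, 95.51], [-174.79, -0.11], [-173.66, 173.66]. Speed limits (degrees/s): [136.94, 136.94, 172.46, 180, 180, 180].

## Interface

Orientations are given as [roll, pitch, yaw] about the fixed x, y, z axes, in that order (R = Rz(yaw) Ry(pitch) Rx(roll)).
In Python, from plant import r gives the robot as it stands.
- The arm moves only by the tool carry_out, never from a script. Its argument "deltas" is a list of rows, each a list of 3 entries, a list of its own where there are three numbers: the opening, from 0 (shut) to 1 (fully open), then the shift along the tool's x, y, z in mm, then the turn, a rotation vector about the tool's x, y, z in rad. In form: [[gripper, [tx, ty, tz], [rx, ry, rz]], ...]. A call has 1 to 12 rows; each row is the pose to reach, as a shift and turn from the pose commanded when the call began, along the tool's axes at that moment; what a row does not reach only later rows make up. A row lasts 1/10 s, in which the tool goes at most 50 mm and 8.59 degrees, less where a joint would pass 70% of its speed; a pose out of reach is approached as far as the arm can. A call with a gripper value outside its range is refused whole. The fingers move at their own pace and stop on an object; "squeeze" is the grip in N (left out, the last holds). Time passes only in rows, so rows that repeat a pose let the fingers close. It gives the time, the measured TCP pose, the force, the opening and the grip force at its end, in the units of the state.
- r.get_state(): the state, without advancing time (a new reading comes with each control period).
- r.capture(name): name is "scene" or "top" or "wrist"; returns (picture, depth): 400x640x3 uint8, red, green, blue; 400x640 float32, m along the optical axis (not along the pixel's ray), 0 where there is no reading.
- r.get_calibration(name): a dict with "fov_y" (degrees; the focal length in pixels is half the picture's height over the tangent of half this angle, whatever the lens; pixels are square), "cx", "cy" (the principal point, pixels), "view" (4x4, takes a point from world to camera coordinates). Camera axes: x right, y down, z forward; pixel columns grow to the right and rows downward; lengths in m; the calibration is good to about 2 mm. A picture is of the moment at which its call begins: read the wrist's pose just before it. get_calibration takes no time and is no camera call; for the wrist camera it gives the pose at the moment of the call.
- r.close_job(): hands the job in; it is judged then, once.
The state is a dict: "time_s": time; "joints": joint angles; "qd": joint speeds; "joint_torque": joint torques, N m; "tcp_pos": TCP position; "eef_rot": TCP orientation; "contact_force": force on the tool from outside, world axes, zero at the start; "moment": the same for the moment, N m; "gripper_width": finger opening in m; "gripper_force": force on a finger pad.
Only numpy, scipy, OpenCV 4.12 (cv2) and the standard library are available. Lean on these libraries where they do the work, as an engineer would, in place of code of your own. Each camera call takes 0.05 s, during which the arm holds its last target. There are 200 camera calls.

## Working session

There is one attempt and no reset: what is moved stays moved. The work goes in short steps, Python scripts to look and compute and a tool call to move; the robot and the scene stay as the last step left them, time stands still between calls to the robot, and variables do not carry over. Pictures are saved under pics/ and viewed, at most 10 in all, crops included, and the job is handed in when it is done.

Besides the shell and the picture viewer there is one more tool, called by a JSON object that holds its "name" and its "arguments", one argument or row to a line. carry_out: Moves the arm, as the interface text tells. Its arguments: {"type":"object","properties":{"deltas":{"type":"array"},"squeeze":{"type":"number"}},"required":["deltas"]}

```bash
mkdir -p pics; ls
cat > h.py <<'E'
import numpy as np,cv2
from plant import r
def cloud(name):
    c=r.get_calibration(name); p,d=r.capture(name)
    f=200/np.tan(np.radians(c["fov_y"])/2); v,u=np.mgrid[:400,:640]
    P=np.stack([(u-c["cx"])*d/f,(v-c["cy"])*d/f,d],-1)
    T=np.linalg.inv(np.array(c["view"])); W=P@T[:3,:3].T+T[:3,3]; W[d==0]=np.nan
    return p,W,c
E
python3 - <<'E'
from h import *
for n in("scene","top"):
    p,W,c=cloud(n); np.savez(n,p=p,W=W); cv2.imwrite(f"pics/{n}.png",p[...,::-1]); print(n,c,np.isnan(W[...,0]).mean())
print(r.get_state())
E
```

```text
pics
scene {'fov_y': 51.767829317795616, 'cx': 317.00446388430754, 'cy': 196.21647506651098, 'view': array([[-0.87319668,  0.48723746, -0.0112787 ,  0.47843778],
       [ 0.35388139,  0.61795252, -0.70207026, -0.07092574],
       [-0.33510523, -0.61703674, -0.71201836,  1.43671887],
       [ 0.        ,  0.        ,  0.        ,  1.        ]])} 0.00405078125
top {'fov_y': 43.606705466808926, 'cx': 318.4016542851942, 'cy': 203.72955497405408, 'view': array([[ 0.01417511, -0.9998806 ,  0.00615229,  0.01832783],
       [-0.9966599 , -0.01462381, -0.08034417,  0.54285057],
       [ 0.08042455, -0.00499286, -0.99674819,  1.44212485],
       [ 0.        ,  0.        ,  0.        ,  1.        ]])} 0.00397265625
{'time_s': 0.1, 'joints': array([-5.70021609e+01,  2.05876500e+01,  6.39647916e-01, -1.65530429e-02,
       -7.01357223e+01, -1.65063591e+01]), 'qd': array([0.01829136, 0.0151495 , 0.16379669, 0.05426829, 0.03101966,
       0.01785333]), 'joint_torque': array([-2.48663673e-03, -5.84164381e+01,  2.93748665e+01,  7.01536149e+00,
        1.01639368e-02, -7.06188030e-05]), 'tcp_pos': array([ 0.19145573, -0.64683199,  0.22572124]), 'eef_rot': array([ 1.79915304e+02, -8.86948701e-03, -1.63514149e+02]), 'contact_force': array([-0.10546512,  0.54356841,  0.26058641]), 'moment': array([0.0029618 , 0.02637386, 0.02210355]), 'gripper_force': 0.0, 'gripper_width': 0.08750131999947891}
```

View pics/scene.png

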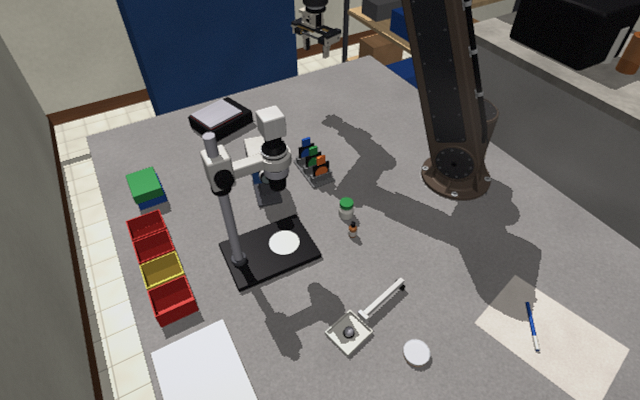

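View pics/top.png

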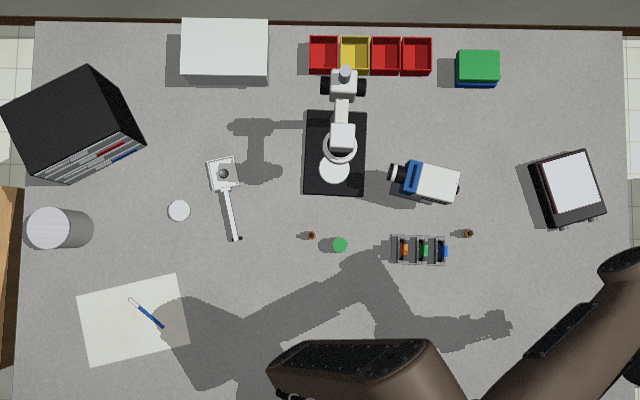

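Top view: the amber filter is the left one in the stand at (404,250), the lamp gate at (412,178), the microscope base at (335,152), the tray pan at (223,173) and its handle end at (237,238). The jar is at (340,245) and the vials at (310,235) and (467,233).

```bash
cat > m.py <<'E'
from h import *
z=np.load("top.npz");p=z["p"].astype(int);W=z["W"]
def reg(n,u0,u1,v0,v1,z0,z1,f=None):
    w=W[v0:v1,u0:u1].reshape(-1,3);q=p[v0:v1,u0:u1].reshape(-1,3)
    m=(w[:,2]>z0)&(w[:,2]<z1)
    if f: m&=f(q)
    w=w[m]
    if len(w)<4: print(n,len(w));return
    R=cv2.minAreaRect((w[:,:2]*1000).astype(np.float32))
    print(n,len(w),"med",np.median(w,0).round(4),"rect",np.round(R[0],1),np.round(R[1],1),round(R[2],1),"z",w[:,2].min().round(3),w[:,2].max().round(3))
    return w
hsv=cv2.cvtColor(p.astype(np.uint8),cv2.COLOR_RGB2HSV).astype(int)
reg("tabs amber",385,415,230,270,.09,.13)
reg("tab green",415,432,230,270,.09,.13)
reg("tab blue",433,455,230,270,.09,.13)
reg("stand",380,455,228,270,.028,.04)
reg("lamp top",380,470,150,215,.165,.185)
reg("gate blue",380,470,150,215,.165,.185,lambda q:(q[:,2]>q[:,0]+50))
reg("lamp all",380,470,150,215,.06,.185)
reg("base",295,375,100,205,.012,.024)
reg("tube top",300,375,60,180,.44,.49)
reg("scope arm",300,375,50,180,.3,.6)
reg("pan rim",200,245,150,200,.009,.018)
reg("pan all",195,245,150,200,.002,.018)
reg("ball",205,240,155,190,.02,.04)
reg("handle",205,250,185,250,.028,.045)
reg("vial_a",300,320,225,245,.03,.08);reg("jar",328,355,230,260,.03,.08);reg("vial_b",455,480,225,245,.03,.08);reg("dish",160,195,195,225,.008,.03)
for v in (160,170,178,186,195): print([round(x,3) for x in W[v,392:432:3,2]])
E
python3 m.py
python3 - <<'E'
import cv2
a=cv2.imread("pics/top.png")[140:270,290:480]
cv2.imwrite("pics/crop1.png",cv2.resize(a,None,fx=4,fy=4,interpolation=cv2.INTER_CUBIC))
E
```

```text
tabs amber 55 med [ 0.4147 -0.2127  0.1068] rect [ 414.6 -212.8] [10.9 27.7] 89.4 z 0.095 0.116
tab green 59 med [ 0.4126 -0.2662  0.1069] rect [ 412.6 -267.7] [27.6 11.2] 1.3 z 0.09 0.117
tab blue 60 med [ 0.4108 -0.3216  0.1068] rect [ 410.6 -322.9] [11.2 28. ] 89.3 z 0.09 0.115
stand 304 med [ 0.4098 -0.263   0.0346] rect [ 412.6 -267.2] [131.2  75.5] 88.4 z 0.028 0.04
lamp top 1900 med [ 0.6002 -0.2636  0.1736] rect [ 601.2 -249.2] [185.5  88.5] 77.1 z 0.165 0.182
gate blue 353 med [ 0.6071 -0.2189  0.1754] rect [ 608.1 -219.9] [35.5 84.5] 76.6 z 0.165 0.182
lamp all 2284 med [ 0.5973 -0.2562  0.1727] rect [ 599.5 -254.4] [197.1  89.9] 77.3 z 0.095 0.182
base 3495 med [0.6612 0.0007 0.0186] rect [696.6 -33.6] [207.2 255.7] 87.8 z 0.012 0.024
tube top 841 med [ 0.6525 -0.02    0.4696] rect [713.2 -21.8] [ 52.1 180.7] 86.7 z 0.44 0.476
scope arm 2759 med [ 0.7352 -0.0187  0.4038] rect [711.4 -22.3] [103.7 203.3] 89.1 z 0.327 0.476
pan rim 171 med [0.6367 0.3102 0.013 ] rect [620.9 310.7] [132.6 124.1] 3.4 z 0.009 0.018
pan all 1125 med [0.6288 0.3192 0.0046] rect [627.2 321.6] [148
[... 1179 characters left out ...]
, np.float64(0.177), np.float64(0.179), np.float64(0.168), np.float64(0.177), np.float64(0.172), np.float64(0.169), np.float64(0.174), np.float64(0.174), np.float64(0.173)]
[np.float64(0.016), np.float64(nan), np.float64(0.01), np.float64(0.131), np.float64(0.173), np.float64(0.178), np.float64(0.148), np.float64(0.174), np.float64(0.177), np.float64(0.173), np.float64(0.177), np.float64(0.179), np.float64(0.172), np.float64(nan)]
[np.float64(0.002), np.float64(0.011), np.float64(0.016), np.float64(0.016), np.float64(0.013), np.float64(0.011), np.float64(0.103), np.float64(0.126), np.float64(0.15), np.float64(0.157), np.float64(0.171), np.float64(0.174), np.float64(0.169), np.float64(0.168)]
```

View pics/crop1.png

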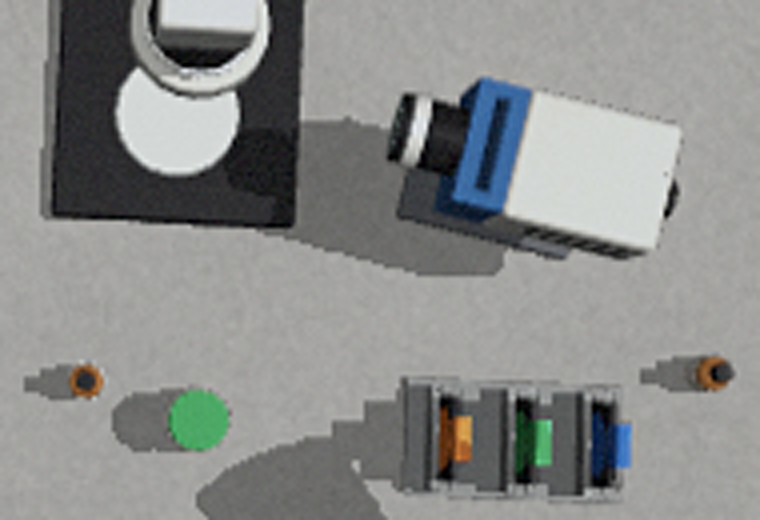

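```bash
cat >> h.py <<'E'
from scipy.spatial.transform import Rotation as Ro
def go(pos,yaw,s=None):
    s=s or r.get_state(); A=Ro.from_euler("xyz",s["eef_rot"],degrees=True); B=Ro.from_euler("xyz",[180,0,yaw],degrees=True)
    print("t",round(s["time_s"],2),"tcp",np.round(s["tcp_pos"]*1000,1),s["eef_rot"].round(2),"F",s["contact_force"].round(2),"w",round(s["gripper_width"]*1000,1),"gf",round(s["gripper_force"],1))
    print("shift",(A.inv().apply(np.array(pos)-s["tcp_pos"])*1000).round(1),"rot",(A.inv()*B).as_rotvec().round(4))
E
cat >> m.py <<'E'
print("----")
reg("base2",295,367,100,205,.012,.024,lambda q:q.sum(1)<150)
w=reg("tube ring",300,375,60,180,.3,.45)
from h import *
go([.4147,-.2127,.25],177.9)
E
python3 m.py | sed -n '/----/,$p'
```

```text
----
base2 2683 med [0.684  0.0128 0.0185] rect [695.2 -19.9] [178.7 252.1] 87.9 z 0.012 0.024
tube ring 1962 med [ 0.7587 -0.0183  0.3801] rect [711.4 -22.3] [103.7 203.3] 89.1 z 0.327 0.45
t 0.1 tcp [ 191.5 -646.8  225.7] [ 1.7992e+02 -1.0000e-02 -1.6351e+02] F [-0.11  0.54  0.26] w 87.5 gf 0.0
shift [-337.3  353.   -23.8] rot [ 0.0014 -0.0004  0.3244]
```

{"name": "carry_out", "arguments": {
  "deltas": [
    [0.4, [-17, 18, -2], [0, 0, 0.03]],
    [0.4, [-50, 53, -6], [0, 0, 0.07]],
    [0.4, [-84, 88, -12], [0, 0, 0.11]],
    [0.4, [-118, 123, -15], [0, 0, 0.15]],
    [0.4, [-152, 158, -18], [0, 0, 0.19]],
    [0.4, [-186, 193, -20], [0, 0, 0.23]],
    [0.4, [-220, 228, -22], [0, 0, 0.26]],
    [0.4, [-254, 263, -24], [0, 0, 0.29]],
    [0.4, [-288, 298, -24], [0, 0, 0.31]],
    [0.4, [-318, 331, -24], [0, 0, 0.324]],
    [0.4, [-337, 353, -24], [0, 0, 0.324]],
    [0.4, [-337, 353, -24], [0, 0, 0.324]]
  ]
}}

```text
time_s: 1.3
tcp_pos: [0.4156, -0.2104, 0.2505]
eef_rot: [180.0, 0.0, 178.1]
contact_force: [-0.5, -0.2, -0.3]
gripper_width: 0.0348
gripper_force: 0.0
```

Run:
```python
from h import *
go([.4147,-.2127,.15],177.9)
p,W,c=cloud("wrist"); np.savez("w1",p=p,W=W); cv2.imwrite("pics/w1.png",p[...,::-1]); print(np.linalg.inv(c["view"]).round(3))
```

```text
t 1.3 tcp [ 415.6 -210.4  250.5] [1.7998e+02 2.0000e-02 1.7814e+02] F [-0.53 -0.25 -0.33] w 34.8 gf 0.0
shift [  0.8  -2.3 100.5] rot [0.0004 0.0003 0.0041]
[[ 0.032  0.959  0.281  0.338]
 [ 0.999 -0.031 -0.009 -0.208]
 [ 0.     0.281 -0.96   0.408]
 [ 0.     0.     0.     1.   ]]
```

View pics/w1.png

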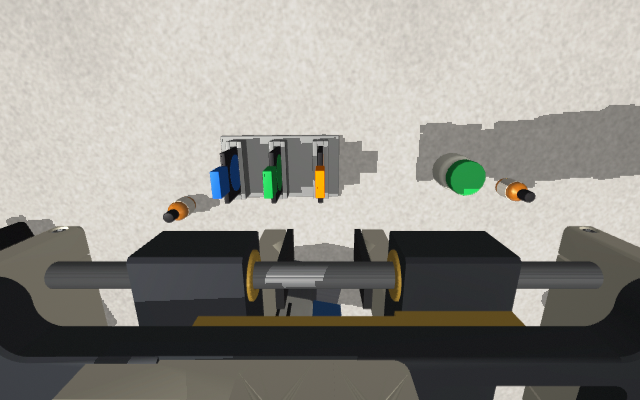

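The wrist view shows the amber tab at (319,185), green at (270,183), blue at (218,183). The fingers are in the lower part of the picture, around (320,280).

```bash
cat > t.py <<'E'
from h import *
def tab(p,W,v0=150,v1=215,u0=305,u1=335,zmin=.099,zmax=.117):
    h=cv2.cvtColor(p,cv2.COLOR_RGB2HSV); m=np.zeros(h.shape[:2],bool); m[v0:v1,u0:u1]=1
    m&=(h[...,0]>8)&(h[...,0]<28)&(h[...,1]>150)&(W[...,2]>zmin)&(W[...,2]<zmax)
    w=W[m]; R=cv2.minAreaRect((w[:,:2]*1000).astype(np.float32)); print(len(w),np.median(w,0).round(4),np.round(R[0],1),np.round(R[1],1),round(R[2],2))
if __name__=="__main__":
    z=np.load("w1.npz"); p,W=z["p"],z["W"]
    tab(p,W); tab(p,W,zmin=.104)
    for n,u0,u1,v0,v1 in(("g",255,285,150,215),("b",205,232,150,215)):
        w=W[v0:v1,u0:u1].reshape(-1,3); w=w[(w[:,2]>.1)&(w[:,2]<.117)]; R=cv2.minAreaRect((w[:,:2]*1000).astype(np.float32)); print(n,len(w),np.median(w,0).round(4),np.round(R[0],1),np.round(R[1],1),round(R[2],2))
E
python3 t.py
```

```text
281 [ 0.4127 -0.2143  0.1077] [ 413.6 -214.5] [ 9.6 29.4] 88.19
273 [ 0.4133 -0.2143  0.1077] [ 413.6 -214.5] [ 9.6 29.4] 88.19
g 300 [ 0.412  -0.2686  0.1076] [ 412.7 -269.2] [10.1 29.9] 88.39
b 331 [ 0.4104 -0.3229  0.1075] [ 411.3 -323.9] [10.4 29.8] 87.65
```

{"name": "carry_out", "arguments": {
  "deltas": [
    [0.4, [2, -4.2, 20], [0, 0, 0]],
    [0.4, [2, -4.2, 60], [0, 0, 0]],
    [0.4, [2, -4.2, 100], [0, 0, 0]],
    [0.4, [2, -4.2, 135], [0, 0, 0]],
    [0.4, [2, -4.2, 160], [0, 0, 0]],
    [0.4, [2, -4.2, 172], [0, 0, 0]],
    [0.4, [2, -4.2, 172], [0, 0, 0]],
    [0.4, [2, -4.2, 172], [0, 0, 0]]
  ]
}}

```text
time_s: 2.15
tcp_pos: [0.4122, -0.2179, 0.0787]
eef_rot: [-180.0, -0.0, 177.9]
contact_force: [0.5, -0.1, 0.6]
gripper_width: 0.0349
gripper_force: 0.0
```

```bash
python3 -c "
from h import *
go([.4136,-.2145,.0785],178.1)"
```

```text
t 2.15 tcp [ 412.2 -217.9   78.7] [-1.7999e+02 -3.0000e-02  1.7789e+02] F [ 0.53 -0.09  0.59] w 34.9 gf 0.0
shift [-1.3  3.4  0.2] rot [-0.0002 -0.0005 -0.0037]
```

{"name": "carry_out", "arguments": {
  "deltas": [
    [0.4, [-1.3, 3.2, 0], [0, 0, 0]],
    [0.4, [-1.3, 3.2, 0], [0, 0, 0]],
    [0.2, [-1.3, 3.2, 0], [0, 0, 0]],
    [0.0, [-1.3, 3.2, 0], [0, 0, 0]],
    [0.0, [-1.3, 3.2, 0], [0, 0, 0]],
    [0.0, [-1.3, 3.2, 0], [0, 0, 0]],
    [0.0, [-1.3, 3.2, 0], [0, 0, 0]],
    [0.0, [-1.3, 3.2, 0], [0, 0, 0]]
  ],
  "squeeze": 20
}}

```text
time_s: 2.95
tcp_pos: [0.4138, -0.2141, 0.0787]
eef_rot: [-180.0, 0.0, 177.9]
contact_force: [-0.0, 1.1, 3.0]
gripper_width: 0.0097
gripper_force: 20.0
```

```bash
python3 -c "
from h import *
go([.4136,-.2145,.275],178.1)"
```

```text
t 2.95 tcp [ 413.8 -214.1   78.7] [-180.      0.    177.93] F [-0.05  1.09  3.01] w 9.7 gf 20.0
shift [   0.2   -0.5 -196.3] rot [-0.      0.0001 -0.003 ]
```

{"name": "carry_out", "arguments": {
  "deltas": [
    [0.0, [0, 0, -8], [0, 0, 0]],
    [0.0, [0, 0, -25], [0, 0, 0]],
    [0.0, [0, 0, -50], [0, 0, 0]],
    [0.0, [0, 0, -85], [0, 0, 0]],
    [0.0, [0, 0, -120], [0, 0, 0]],
    [0.0, [0, 0, -155], [0, 0, 0]],
    [0.0, [0, 0, -180], [0, 0, 0]],
    [0.0, [0, 0, -195], [0, 0, 0]],
    [0.0, [0, 0, -200], [0, 0, 0]],
    [0.0, [0, 0, -200], [0, 0, 0]]
  ]
}}

```text
time_s: 3.95
tcp_pos: [0.4138, -0.214, 0.279]
eef_rot: [180.0, 0.1, 177.9]
contact_force: [-0.4, 0.3, -2.0]
gripper_width: 0.0099
gripper_force: 20.0
```

Run:
```python
from h import *
p,W,c=cloud("wrist"); np.savez("w2",p=p,W=W)
s=r.get_state()
h=cv2.cvtColor(p,cv2.COLOR_RGB2HSV)
# slot in top picture: dark pixels within gate hull on plane z=.175
z=np.load("top.npz");P=z["p"];c=r.get_calibration("top");f=200/np.tan(np.radians(c["fov_y"])/2);T=np.linalg.inv(c["view"])
H=cv2.cvtColor(P,cv2.COLOR_RGB2HSV)
def plane(uv,zz):
    d=np.c_[(uv[:,0]-c["cx"])/f,(uv[:,1]-c["cy"])/f,np.ones(len(uv))]@T[:3,:3].T
    return T[:3,3]+d*((zz-T[2,3])/d[:,2])[:,None]
vv,uu=np.nonzero((P.max(-1)<80)); k=(uu>404)&(uu<421)&(vv>161)&(vv<192)
m=np.zeros((400,640),np.uint8); m[vv[k],uu[k]]=1
n,l,st,ce=cv2.connectedComponentsWithStats(m)
for i in range(1,n):
    b,a=np.nonzero(l==i)
    if len(a)<8: continue
    w=plane(np.c_[a,b].astype(float),.175)[:,:2]*1000
    print(st[i],"mean",w.mean(0),cv2.minAreaRect(w.astype(np.float32)))
b=(H[...,0]>95)&(H[...,0]<125)&(H[...,1]>100);m=np.zeros_like(b);m[155:200,398:428]=1
b,a=np.nonzero(b&m&(np.nan_to_num(z["W"][...,2])>.165));w=plane(np.c_[a,b].astype(float),.175)[:,:2]*1000
print("gate",cv2.minAreaRect(w.astype(np.float32)))
go([.6081,-.2199,.279],166.6)
```

```text
[405 162   4  17  39] mean [ 627.25653229 -202.93125659] ((622.85888671875, -204.1792449951172), (7.929211139678955, 42.700618743896484), 89.98634338378906)
[409 165   8  23  62] mean [ 608.08186051 -220.272656  ] ((607.8226318359375, -220.1919708251953), (6.387324810028076, 60.10383224487305), 76.06375885009766)
gate ((607.5119018554688, -217.3972930908203), (39.0341682434082, 84.027099609375), 76.65626525878906)
t 4.0 tcp [ 413.4 -213.9  278.1] [ 1.7998e+02 -2.0000e-02  1.7792e+02] F [-0.2  -0.49 -1.09] w 10.1 gf 20.0
shift [-194.7    1.1   -1. ] rot [ 0.0003 -0.0004  0.1975]
```

{"name": "carry_out", "arguments": {
  "deltas": [
    [0.0, [-10, 0, -10], [0, 0, 0.02]],
    [0.0, [-30, -1, -25], [0, 0, 0.05]],
    [0.0, [-60, -2, -40], [0, 0, 0.08]],
    [0.0, [-100, -3, -52], [0, 0, 0.12]],
    [0.0, [-140, -4, -52], [0, 0, 0.16]],
    [0.0, [-175, -5, -52], [0, 0, 0.18]],
    [0.0, [-205, -6, -52], [0, 0, 0.2]],
    [0.0, [-222, -7, -52], [0, 0, 0.2]],
    [0.0, [-229, -7, -52], [0, 0, 0.2]],
    [0.0, [-229, -7, -52], [0, 0, 0.2]],
    [0.0, [-229, -7, -52], [0, 0, 0.2]]
  ]
}}

```text
time_s: 5.1
tcp_pos: [0.6417, -0.2293, 0.33]
eef_rot: [-180.0, -0.1, 166.5]
contact_force: [-0.5, -0.1, -0.3]
gripper_width: 0.0099
gripper_force: 20.0
```

Run:
```python
from h import *
go([.608,-.221,.279],166.4)
p,W,c=cloud("wrist"); np.savez("w3",p=p,W=W,v=c["view"]); cv2.imwrite("pics/w3.png",p[...,::-1]);print(c["cx"],c["cy"],c["fov_y"])
```

```text
t 5.1 tcp [ 641.7 -229.3  330. ] [-1.8000e+02 -7.0000e-02  1.6647e+02] F [-0.54 -0.15 -0.28] w 9.9 gf 20.0
shift [34.6  0.2 51. ] rot [-0.0001 -0.0012  0.0012]
323.4534757287037 195.3831232270832 68.35654625608835
```

View pics/w3.png

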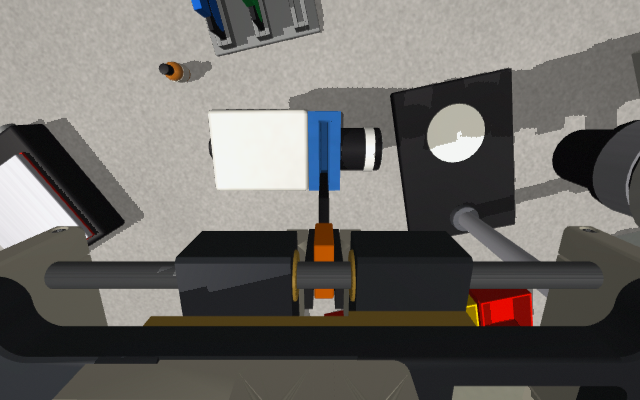

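The gate is at (325,150), its slot runs from (323,121) to about (323,180), and the held filter's lower end at (324,200) lines up with it. The white stage disc is at (456,132).

Run:
```python
from h import *
z=np.load("w3.npz");P,W,v=z["p"],z["W"],z["v"];c=r.get_calibration("wrist");f=200/np.tan(np.radians(c["fov_y"])/2);T=np.linalg.inv(v)
def plane(uv,zz):
    d=np.c_[(uv[:,0]-c["cx"])/f,(uv[:,1]-c["cy"])/f,np.ones(len(uv))]@T[:3,:3].T
    return (T[:3,3]+d*((zz-T[2,3])/d[:,2])[:,None])[:,:2]*1000
H=cv2.cvtColor(P,cv2.COLOR_RGB2HSV)
def box(u0,u1,v0,v1): m=np.zeros((400,640),bool);m[v0:v1,u0:u1]=1;return m
def show(n,m,zz):
    b,a=np.nonzero(m);w=plane(np.c_[a,b].astype(float),zz).astype(np.float32);print(n,len(w),w.mean(0),cv2.minAreaRect(w),np.nanmedian(W[m][:,2]));return w
g=(H[...,0]>95)&(H[...,0]<125)&(H[...,1]>100)&(P[...,2]>100)
show("gate",g&box(300,348,100,200),.175)
d=(P.max(-1)<105)
show("slot up",d&box(314,332,115,165),.175)
for v0 in(123,135,150,160):
    show(f"slot{v0}",d&box(312,336,v0,v0+4),.175)
b,a=np.nonzero((P.min(-1)>110)&box(420,490,95,170));q=cv2.convexHull(np.c_[a,b].astype(np.float32));
w=plane(q[:,0].astype(float),.019).astype(np.float32);print("disc",cv2.minEnclosingCircle(w),cv2.fitEllipse(w))
show("base",(P.max(-1)<95)&box(388,516,65,215),.018)
fy=(P.max(-1)<60)&box(310,340,195,225);b,a=np.nonzero(fy);print("filter cols",a.min(),a.max(),W[fy][:,:].mean(0))
```

```text
gate 2240 [ 604.7895  -220.08875] ((608.8378295898438, -221.17294311523438), (33.81578826904297, 83.79195404052734), 76.16154479980469) 0.17454526591405806
slot up 127 [ 599.84485 -220.32326] ((600.0263671875, -219.36788940429688), (7.5134968757629395, 43.7782096862793), 76.3058853149414) 0.11503214431809888
slot123 12 [ 580.95483 -215.74855] ((581.156982421875, -214.9107208251953), (7.249185562133789, 3.01979398727417), 76.4937744140625) 0.11463386919895582
slot135 12 [ 592.82947 -218.61028] ((593.0339965820312, -217.7630615234375), (7.330650329589844, 3.087916374206543), 76.49364471435547) 0.11505626424067356
slot150 12 [ 608.05273 -222.279  ] ((608.26025390625, -221.4197540283203), (7.435062408447266, 3.176391839981079), 76.49390411376953) 0.11518963280106792
slot160 12 [ 618.44464 -224.78339] ((618.6539306640625, -223.91592407226562), (7.506344318389893, 3.2375147342681885), 76.49408721923828) 0.11572958703052647
disc ((649.92626953125, -19.31932258605957), 45.17021942138672) ((649.919677734375, -19.424198150634766), (89.10789489746094, 89.89309692382812), 100.0703353881836)
base 12987 [675.42114  -19.371155] ((686.6604614257812, -23.04804229736328), (182.0975799560547, 234.8269500732422), 88.00558471679688) 0.01772907058004236
filter cols 319 328 [nan nan nan]
```

{"name": "carry_out", "arguments": {
  "deltas": [
    [0.0, [10, 0, 5], [0, 0, 0]],
    [0.0, [25, 0, 20], [0, 0, 0]],
    [0.0, [33.9, 0, 40], [0, 0, 0.002]],
    [0.0, [33.9, 0, 60], [0, 0, 0.002]],
    [0.0, [33.9, 0, 71], [0, 0, 0.002]],
    [0.0, [33.9, 0, 75], [0, 0, 0.002]],
    [0.0, [33.9, 0, 75], [0, 0, 0.002]],
    [0.0, [33.9, 0, 75], [0, 0, 0.002]],
    [0.0, [33.9, 0, 75], [0, 0, 0.002]]
  ]
}}

```text
time_s: 6.05
tcp_pos: [0.6099, -0.2215, 0.2565]
eef_rot: [180.0, 0.1, 166.4]
contact_force: [1.0, 0.7, -0.5]
gripper_width: 0.0097
gripper_force: 20.0
```

```bash
python3 -c "
from h import *
go([.6088,-.2213,.186],166.35)"
```

```text
t 6.05 tcp [ 609.9 -221.5  256.5] [1.8000e+02 8.0000e-02 1.6636e+02] F [ 1.01  0.66 -0.47] w 9.7 gf 20.0
shift [ 1.3 -0.  70.5] rot [0.     0.0015 0.0001]
```

{"name": "carry_out", "arguments": {
  "deltas": [
    [0.0, [0.7, 0, 3], [0, 0, 0]],
    [0.0, [0.7, 0, 7], [0, 0, 0]],
    [0.0, [0.7, 0, 11], [0, 0, 0]],
    [0.0, [0.7, 0, 15], [0, 0, 0]],
    [0.0, [0.7, 0, 19], [0, 0, 0]],
    [0.0, [0.7, 0, 22], [0, 0, 0]],
    [0.0, [0.7, 0, 24], [0, 0, 0]],
    [0.0, [0.7, 0, 24], [0, 0, 0]]
  ]
}}

```text
time_s: 6.85
tcp_pos: [0.6086, -0.2212, 0.2312]
eef_rot: [-180.0, -0.0, 166.3]
contact_force: [0.6, -0.1, -0.4]
gripper_width: 0.0099
gripper_force: 20.0
```

```bash
python3 -c "
from h import *
go([.6088,-.2213,.186],166.35);print(r.get_state()['moment'])
go([.6088,-.2213,.186],166.35)"
```

```text
t 6.85 tcp [ 608.6 -221.2  231.2] [-1.8000e+02 -3.0000e-02  1.6635e+02] F [ 0.64 -0.12 -0.35] w 9.9 gf 20.0
shift [-0.2 -0.  45.2] rot [-0.     -0.0005 -0.    ]
[-0.06220194 -0.01878411  0.01162793]
t 6.85 tcp [ 608.6 -221.2  231.2] [-1.8000e+02 -3.0000e-02  1.6635e+02] F [ 0.64 -0.12 -0.35] w 9.9 gf 20.0
shift [-0.2 -0.  45.2] rot [-0.     -0.0005 -0.    ]
```

No contact force, so the filter is in the slot. I continue down.

{"name": "carry_out", "arguments": {
  "deltas": [
    [0.0, [0, 0, 4], [0, 0, 0]],
    [0.0, [0, 0, 10], [0, 0, 0]],
    [0.0, [0, 0, 16], [0, 0, 0]],
    [0.0, [0, 0, 22], [0, 0, 0]],
    [0.0, [0, 0, 28], [0, 0, 0]],
    [0.0, [0, 0, 34], [0, 0, 0]],
    [0.0, [0, 0, 38], [0, 0, 0]],
    [0.0, [0, 0, 41], [0, 0, 0]],
    [0.0, [0, 0, 43], [0, 0, 0]],
    [0.0, [0, 0, 44.5], [0, 0, 0]],
    [0.0, [0, 0, 45.5], [0, 0, 0]],
    [0.0, [0, 0, 45.5], [0, 0, 0]]
  ]
}}

```text
time_s: 8.05
tcp_pos: [0.6087, -0.2212, 0.1861]
eef_rot: [180.0, 0.0, 166.4]
contact_force: [0.1, -0.2, -0.1]
gripper_width: 0.0097
gripper_force: 20.0
```

```bash
python3 -c "
from h import *
go([.6088,-.2213,.186],166.35)"
```

```text
t 8.05 tcp [ 608.7 -221.2  186.1] [180.     0.   166.35] F [ 0.05 -0.17 -0.12] w 9.7 gf 20.0
shift [-0.1 -0.1  0.1] rot [0. 0. 0.]
```

{"name": "carry_out", "arguments": {
  "deltas": [
    [0.0, [0, 0, 1], [0, 0, 0]],
    [0.0, [0, 0, 1], [0, 0, 0]],
    [0.4, [0, 0, 1], [0, 0, 0]],
    [0.4, [0, 0, 1], [0, 0, 0]],
    [0.4, [0, 0, 1], [0, 0, 0]],
    [0.4, [0, 0, 1], [0, 0, 0]],
    [0.4, [0, 0, -10], [0, 0, 0]],
    [0.4, [0, 0, -40], [0, 0, 0]],
    [0.4, [0, 0, -75], [0, 0, 0]],
    [0.4, [0, 0, -100], [0, 0, 0]],
    [0.4, [0, 0, -110], [0, 0, 0]],
    [0.4, [0, 0, -110], [0, 0, 0]]
  ]
}}

```text
time_s: 9.25
tcp_pos: [0.6094, -0.2214, 0.2982]
eef_rot: [180.0, 0.2, 166.4]
contact_force: [-0.0, 0.5, 0.7]
gripper_width: 0.0348
gripper_force: 0.0
```

Run:
```python
from h import *
from t import tab
z=np.load("top.npz")
p,W,c=cloud("wrist"); tab(p,W,100,230,290,360,.18,.225)
p,W,c=cloud("top"); tab(p,W,140,210,385,440,.18,.225)
# tray: handle + pan from earlier top cloud
P=z["p"];W=z["W"]
w=W[150:250,195:255].reshape(-1,3)
hd=w[(w[:,2]>.03)&(w[:,2]<.042)&(w[:,0]<.575)]
R=cv2.minAreaRect((hd[:,:2]*1000).astype(np.float32));print("handle",R)
l=cv2.fitLine((hd[:,:2]*1000).astype(np.float32),cv2.DIST_HUBER,0,.01,.01).ravel();print(l,np.degrees(np.arctan2(l[1],l[0])))
o=w[(w[:,2]>.0065)&(w[:,2]<.03)&(w[:,0]>.56)]
R=cv2.minAreaRect((o[:,:2]*1000).astype(np.float32));print("pan",len(o),R)
go([.6088,-.2213,.186],166.35)
```

```text
464 [ 0.6057 -0.2209  0.2146] [ 609.  -221.4] [ 9.6 30. ] 76.27
13 [ 0.5952 -0.2148  0.2029] [ 595.8 -215.7] [8.8 4.2] 43.69
handle ((505.1417236328125, 280.09735107421875), (150.00038146972656, 19.786169052124023), 15.775252342224121)
[9.7139180e-01 2.3748246e-01 5.0415134e+02 2.7924591e+02] 13.738
pan 417 ((629.635009765625, 304.8727722167969), (176.15516662597656, 138.67359924316406), 89.75940704345703)
t 9.35 tcp [ 608.3 -221.   295.2] [ 1.7998e+02 -6.0000e-02  1.6634e+02] F [-0.2   0.05 -0.04] w 35.0 gf 0.0
shift [ -0.7  -0.2 109.2] rot [ 0.0004 -0.0011 -0.0001]
```

{"name": "carry_out", "arguments": {
  "deltas": [
    [0.5, [15, 3, -5], [0, 0, 0]],
    [0.5, [50, 9, -15], [0, 0, 0]],
    [0.5, [90, 16, -20], [0, 0, 0]],
    [0.5, [130, 24, -20], [0, 0, 0]],
    [0.5, [165, 32, -20], [0, 0, 0]],
    [0.5, [180, 70, -20], [0, 0, -0.05]],
    [0.5, [190, 110, -20], [0, 0, -0.1]],
    [0.5, [200, 150, -20], [0, 0, -0.17]],
    [0.5, [208, 190, -20], [0, 0, -0.24]],
    [0.5, [217, 230, -20], [0, 0, -0.31]],
    [0.5, [226, 265, -20], [0, 0, -0.37]],
    [0.5, [228, 275, -20], [0, 0, -0.37]]
  ]
}}

```text
time_s: 10.55
tcp_pos: [0.4508, 0.102, 0.3151]
eef_rot: [-180.0, -0.1, -172.2]
contact_force: [0.2, -0.8, 0.3]
gripper_width: 0.0436
gripper_force: 0.0
```

```bash
python3 -c "
from h import *
go([.62,.305,.32],-167);print(r.get_state()['joints'].round(1))"
```

```text
t 10.55 tcp [450.8 102.  315.1] [-1.7998e+02 -8.0000e-02 -1.7219e+02] F [ 0.18 -0.75  0.26] w 43.6 gf 0.0
shift [-195.2  178.1   -5.2] rot [-0.0002 -0.0014 -0.0906]
[  37.2   -2.9  -16.1   -0.   -76.8 -119.4]
```

{"name": "carry_out", "arguments": {
  "deltas": [
    [0.5, [-12, 11, 0], [0, 0, -0.01]],
    [0.5, [-40, 36, -2], [0, 0, -0.03]],
    [0.5, [-75, 68, -4], [0, 0, -0.05]],
    [0.5, [-110, 100, -5], [0, 0, -0.07]],
    [0.5, [-145, 132, -5], [0, 0, -0.09]],
    [0.5, [-175, 160, -5], [0, 0, -0.09]],
    [0.5, [-190, 174, -5], [0, 0, -0.09]],
    [0.5, [-195, 178, -5], [0, 0, -0.09]],
    [0.5, [-195, 178, -5], [0, 0, -0.09]],
    [0.5, [-195, 178, -5], [0, 0, -0.09]]
  ]
}}

```text
time_s: 11.55
tcp_pos: [0.6219, 0.3007, 0.321]
eef_rot: [-180.0, -0.0, -167.3]
contact_force: [-0.2, -0.2, -0.3]
gripper_width: 0.0438
gripper_force: 0.0
```

Run:
```python
from h import *
go([.48,.27,.32],-167)
p,W,c=cloud("wrist"); np.savez("w4",p=p,W=W,v=c["view"]); cv2.imwrite("pics/w4.png",p[...,::-1])
```

```text
t 11.55 tcp [621.9 300.7 321. ] [-1.7998e+02 -2.0000e-02 -1.6735e+02] F [-0.19 -0.24 -0.33] w 43.8 gf 0.0
shift [145.1   1.1   1. ] rot [-0.0003 -0.0004 -0.0061]
```

View pics/w4.png

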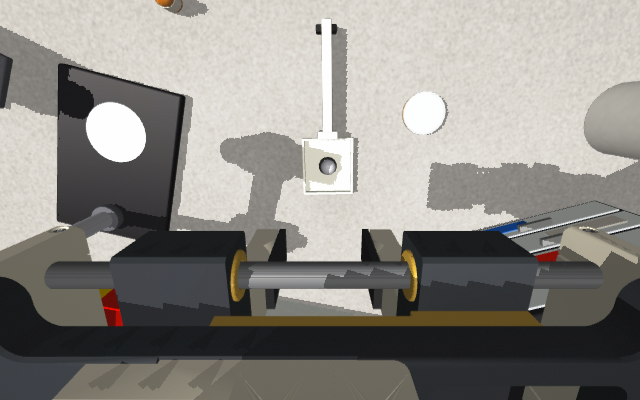

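The pan is at (328,166) with the ball at its centre. The handle runs from (328,135) to (326,20).

Run:
```python
from h import *
z=np.load("w4.npz");P,W=z["p"],z["W"]
w=W[25:128,310:345].reshape(-1,3); w=w[(w[:,2]>.032)&(w[:,2]<.040)]
R=cv2.minAreaRect((w[:,:2]*1000).astype(np.float32));l=cv2.fitLine((w[:,:2]*1000).astype(np.float32),cv2.DIST_HUBER,0,.01,.01).ravel()
print("handle",len(w),R,l,np.degrees(np.arctan2(l[1],l[0])),np.median(w[:,2]))
w=W[130:200,295:362].reshape(-1,3); w=w[(w[:,2]>.003)&(w[:,2]<.03)]
print("pan",cv2.minAreaRect((w[:,:2]*1000).astype(np.float32)))
b=w[(w[:,2]>.021)]; 
# sphere fit, known radius 12
from scipy.optimize import least_squares
s=least_squares(lambda c:np.linalg.norm(b-c,axis=1)-.012,[.624,.305,.015],loss="soft_l1",f_scale=.001);print("ball",s.x.round(4),len(b),s.cost)
s=r.get_state();np.set_printoptions(suppress=True);print(s["joints"].round(2))
```

```text
handle 1009 ((504.7680969238281, 278.58453369140625), (134.01087951660156, 13.59173583984375), 13.085026741027832) [9.7214222e-01 2.3439181e-01 5.0133670e+02 2.7827512e+02] 13.555774 0.03560258082141221
pan ((625.3715209960938, 307.8143310546875), (102.30623626708984, 79.7872085571289), 14.052525520324707)
ball [0.6307 0.3099 0.0147] 129 0.0002495067918316836
[  41.94   19.85   11.78    0.    -81.91 -119.28]
```

{"name": "carry_out", "arguments": {
  "deltas": [
    [0.5, [12, 0, 10], [0, 0, -0.005]],
    [0.5, [40, 1, 35], [0, 0, -0.01]],
    [0.5, [72, 2, 70], [0, 0, -0.015]],
    [0.5, [102, 3, 105], [0, 0, -0.015]],
    [0.5, [122, 4, 140], [0, 0, -0.015]],
    [0.5, [129, 4.5, 175], [0, 0, -0.015]],
    [0.5, [129, 4.5, 210], [0, 0, -0.015]],
    [0.5, [129, 4.5, 235], [0, 0, -0.015]],
    [0.5, [129, 4.5, 248], [0, 0, -0.015]],
    [0.5, [129, 4.5, 250], [0, 0, -0.015]],
    [0.5, [129, 4.5, 250], [0, 0, -0.015]],
    [0.5, [129, 4.5, 250], [0, 0, -0.015]]
  ]
}}

```text
time_s: 12.8
tcp_pos: [0.496, 0.2785, 0.0726]
eef_rot: [179.9, 0.1, -166.4]
contact_force: [-0.9, 0.1, -0.0]
gripper_width: 0.0438
gripper_force: 0.0
```

```bash
python3 -c "
from h import *
go([.4948,.2767,.009],-166.45)"
```

```text
t 12.8 tcp [496.  278.5  72.6] [ 1.7993e+02  1.3000e-01 -1.6643e+02] F [-0.94  0.07 -0.03] w 43.8 gf 0.0
shift [ 1.7 -1.5 63.6] rot [0.0012 0.0022 0.0004]
```

{"name": "carry_out", "arguments": {
  "deltas": [
    [0.5, [1, -1.5, 10], [0, 0, 0]],
    [0.5, [1, -1.5, 28], [0, 0, 0]],
    [0.5, [1, -1.5, 46], [0, 0, 0]],
    [0.5, [1, -1.5, 57], [0, 0, 0]],
    [0.5, [1, -1.5, 62], [0, 0, 0]],
    [0.5, [1, -1.5, 63], [0, 0, 0]],
    [0.5, [1, -1.5, 63], [0, 0, 0]],
    [0.5, [1, -1.5, 63], [0, 0, 0]]
  ]
}}

```text
time_s: 13.6
tcp_pos: [0.4949, 0.2766, 0.0087]
eef_rot: [180.0, 0.1, -166.4]
contact_force: [0.3, 0.7, 0.7]
gripper_width: 0.0435
gripper_force: 0.0
```

```bash
python3 -c "
from h import *
go([.4948,.2767,.009],-166.45)"
```

```text
t 13.6 tcp [494.9 276.6   8.7] [ 1.7997e+02  6.0000e-02 -1.6642e+02] F [0.34 0.72 0.71] w 43.5 gf 0.0
shift [ 0.1  0.2 -0.3] rot [0.0006 0.001  0.0005]
```

{"name": "carry_out", "arguments": {
  "deltas": [
    [0.3, [0, 0, 0], [0, 0, 0]],
    [0.25, [0, 0, 0], [0, 0, 0]],
    [0.22, [0, 0, 0], [0, 0, 0]],
    [0.2, [0, 0, 0], [0, 0, 0]],
    [0.18, [0, 0, 0], [0, 0, 0]],
    [0.17, [0, 0, 0], [0, 0, 0]],
    [0.16, [0, 0, 0], [0, 0, 0]],
    [0.15, [0, 0, 0], [0, 0, 0]],
    [0.13, [0, 0, 0], [0, 0, 0]],
    [0.1, [0, 0, 0], [0, 0, 0]],
    [0, [0, 0, 0], [0, 0, 0]],
    [0, [0, 0, 0], [0, 0, 0]]
  ],
  "squeeze": 15
}}

```text
time_s: 14.8
tcp_pos: [0.4945, 0.2762, 0.008]
eef_rot: [-180.0, -0.0, -166.4]
contact_force: [-0.7, 1.2, -1.1]
gripper_width: 0.0138
gripper_force: 15.0
```

{"name": "carry_out", "arguments": {
  "deltas": [
    [0, [0, 0, 0], [0, 0, 0]],
    [0, [0, 0, 0], [0, 0, 0]],
    [0, [0, 0, 0], [0, 0, 0]],
    [0, [0, 0, 0], [0, 0, 0]]
  ],
  "squeeze": 60
}}

```text
time_s: 15.2
tcp_pos: [0.4945, 0.2762, 0.008]
eef_rot: [-180.0, -0.0, -166.4]
contact_force: [-0.5, -0.5, -0.7]
gripper_width: 0.0136
gripper_force: 60.0
```

{"name": "carry_out", "arguments": {
  "deltas": [
    [0, [0, 0, -0.5], [0, 0, 0]],
    [0, [0, 0, -1.5], [0, 0, 0]],
    [0, [0, 0, -3], [0, 0, 0]],
    [0, [0, 0, -5], [0, 0, 0]],
    [0, [0, 0, -7.5], [0, 0, 0]],
    [0, [0, 0, -10], [0, 0, 0]],
    [0, [0, 0, -12.5], [0, 0, 0]],
    [0, [0, 0, -15], [0, 0, 0]],
    [0, [0, 0, -17], [0, 0, 0]],
    [0, [0, 0, -18.5], [0, 0, 0]],
    [0, [0, 0, -19.5], [0, 0, 0]],
    [0, [0, 0, -20], [0, 0, 0]]
  ]
}}

```text
time_s: 16.4
tcp_pos: [0.4945, 0.2762, 0.0282]
eef_rot: [180.0, 0.0, -166.4]
contact_force: [0.7, -0.2, -3.4]
gripper_width: 0.0136
gripper_force: 60.0
```

```bash
cat > tr.py <<'E'
from h import *
def tray(n="top",u=(150,420),v=(60,260)):
    go([.5,-.02,.143],180)
    p,W,c=cloud(n); np.savez("last_"+n,p=p,W=W); cv2.imwrite(f"pics/last_{n}.png",p[...,::-1])
if __name__=="__main__":
    tray("scene")
E
python3 tr.py; python3 -c "
import cv2
a=cv2.imread('pics/last_scene.png')[240:380,280:440];cv2.imwrite('pics/c2.png',cv2.resize(a,None,fx=4,fy=4))"
```

```text
t 16.4 tcp [494.5 276.2  28.2] [ 180.      0.   -166.43] F [ 0.72 -0.2  -3.39] w 13.6 gf 60.0
shift [  64.2 -289.2 -114.9] rot [1.000e-04 1.000e-04 2.368e-01]
```

View pics/c2.png

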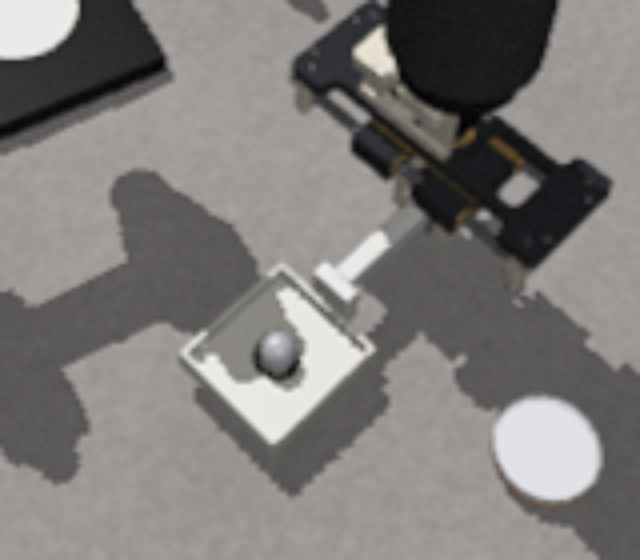

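{"name": "carry_out", "arguments": {
  "deltas": [
    [0, [0, 0, -2], [0, 0, 0]],
    [0, [0, 0, -7], [0, 0, 0]],
    [0, [0, 0, -15], [0, 0, 0]],
    [0, [0, 0, -26], [0, 0, 0]],
    [0, [0, 0, -39], [0, 0, 0]],
    [0, [0, 0, -53], [0, 0, 0]],
    [0, [0, 0, -67], [0, 0, 0]],
    [0, [0, 0, -81], [0, 0, 0]],
    [0, [0, 0, -94], [0, 0, 0]],
    [0, [0, 0, -104], [0, 0, 0]],
    [0, [0, 0, -111], [0, 0, 0]],
    [0, [0, 0, -115], [0, 0, 0]]
  ]
}}

```text
time_s: 17.65
tcp_pos: [0.4946, 0.2763, 0.1438]
eef_rot: [180.0, 0.0, -166.4]
contact_force: [0.1, 0.0, -2.1]
gripper_width: 0.0131
gripper_force: 60.0
```

{"name": "carry_out", "arguments": {
  "deltas": [
    [0, [0, 0, 0], [0, 0, 0]],
    [0, [0, 0, 0], [0, 0, 0]],
    [0, [0, 0, 0], [0, 0, 0]],
    [0, [0, 0, 0], [0, 0, 0]]
  ]
}}

```text
time_s: 18.05
tcp_pos: [0.4943, 0.276, 0.1425]
eef_rot: [-180.0, -0.0, -166.4]
contact_force: [0.6, 0.2, -2.9]
gripper_width: 0.0136
gripper_force: 60.0
```

```bash
cat > tr.py <<'E'
from h import *
from scipy.optimize import least_squares
def tray(n,target=(.5093,-.0194,.143),yaw=180):
    s=r.get_state(); go(target,yaw,s)
    a=np.radians(s["eef_rot"][2]); ax=-np.array([np.cos(a),np.sin(a)]); ay=np.array([-ax[1],ax[0]]); t=s["tcp_pos"]
    p,W,c=cloud(n); cv2.imwrite(f"pics/last_{n}.png",p[...,::-1])
    w=W.reshape(-1,3); x=(w[:,:2]-t[:2])@ax; y=(w[:,:2]-t[:2])@ay; z=w[:,2]-t[2]
    k=(x>.07)&(x<.2)&(np.abs(y)<.06)&(z>-.03)&(z<.035); x,y,z,w=x[k],y[k],z[k],w[k]
    f=(z<0)&(x>.105)&(x<.178)&(abs(y)<.035)
    A=np.c_[x[f]-.14,y[f],np.ones(f.sum())]
    q=least_squares(lambda q:A@q-z[f],[0,0,-.005],loss="soft_l1",f_scale=.001).x
    print("n",len(z),f.sum(),"floor slope",q[:2].round(4),"floor z",(q[2]+t[2]).round(4))
    b=w[(z>q[2]+.010)&(np.hypot(x-.14,y)<.02)]
    if len(b)>8:
        s=least_squares(lambda c:np.linalg.norm(b-c,axis=1)-.012,[*(t[:2]+.14*ax),q[2]+t[2]+.012],loss="soft_l1",f_scale=.001).x
        print("ball",s.round(4),len(b),"rel",((s[:2]-t[:2])@ax).round(4),((s[:2]-t[:2])@ay).round(4))
    k=cv2.minAreaRect((w[z>q[2]-.006][:,:2]*1000).astype(np.float32));print("pan",k)
if __name__=="__main__":
    import sys
    for n in sys.argv[1:]: tray(n)
E
python3 tr.py scene top
```

```text
t 18.05 tcp [494.3 276.  142.5] [-1.7997e+02 -5.0000e-02 -1.6643e+02] F [ 0.6   0.23 -2.94] w 13.6 gf 60.0
shift [  54.7 -290.7   -0.3] rot [-0.0006 -0.0008  0.2368]
n 1586 790 floor slope [-0.0012  0.0022] floor z 0.135
ball [0.6298 0.3107 0.1471] 91 rel 0.1398 0.002
pan ((618.5951538085938, 307.7352294921875), (116.09844970703125, 82.1495132446289), 13.616357803344727)
t 18.1 tcp [494.4 276.  142.6] [-1.7997e+02 -4.0000e-02 -1.6643e+02] F [-0.   -0.28 -2.56] w 13.6 gf 60.0
shift [ 5.480e+01 -2.907e+02 -2.000e-01] rot [-0.0005 -0.0006  0.2368]
n 1099 599 floor slope [-0.0145 -0.0012] floor z 0.1373
ball [0.6305 0.3104 0.1493] 61 rel 0.1403 0.0015
pan ((618.9539794921875, 306.8312683105469), (116.31681060791016, 80.67716979980469), 13.39861011505127)
```

{"name": "carry_out", "arguments": {
  "deltas": [
    [0, [0, 0, 0], [0, 0, 0.004]],
    [0, [0, 0, 0], [0, 0, 0.015]],
    [0, [0, 0, 0], [0, 0, 0.034]],
    [0, [0, 0, 0], [0, 0, 0.058]],
    [0, [0, 0, 0], [0, 0, 0.086]],
    [0, [0, 0, 0], [0, 0, 0.117]],
    [0, [0, 0, 0], [0, 0, 0.148]],
    [0, [0, 0, 0], [0, 0, 0.177]],
    [0, [0, 0, 0], [0, 0, 0.202]],
    [0, [0, 0, 0], [0, 0, 0.221]],
    [0, [0, 0, 0], [0, 0, 0.232]],
    [0, [0, 0, 0], [0, 0, 0.237]]
  ]
}}

```text
time_s: 19.35
tcp_pos: [0.4945, 0.2762, 0.1431]
eef_rot: [180.0, 0.0, 180.0]
contact_force: [-0.7, 0.7, -1.6]
gripper_width: 0.0136
gripper_force: 60.0
```

{"name": "carry_out", "arguments": {
  "deltas": [
    [0, [0, -1.5, 0], [0, 0, 0]],
    [0, [0, -5, 0], [0, 0, 0]],
    [0, [-1, -11, 0], [0, 0, 0]],
    [0, [-2, -19, 0], [0, 0, 0]],
    [0, [-3, -29, 0], [0, 0, 0]],
    [0, [-4, -41, 0], [0, 0, 0]],
    [0, [-5, -54, 0], [0, 0, 0]],
    [0, [-6, -68, 0], [0, 0, 0]],
    [0, [-7, -83, 0], [0, 0, 0]],
    [0, [-8, -99, 0], [0, 0, 0]],
    [0, [-9, -115, 0], [0, 0, 0]],
    [0, [-10, -131, 0], [0, 0, 0]]
  ]
}}

```text
time_s: 20.55
tcp_pos: [0.5045, 0.1437, 0.1431]
eef_rot: [180.0, 0.0, 180.0]
contact_force: [-0.7, -0.1, -2.4]
gripper_width: 0.0135
gripper_force: 60.0
```

{"name": "carry_out", "arguments": {
  "deltas": [
    [0, [-1, -16, 0], [0, 0, 0]],
    [0, [-2, -32, 0], [0, 0, 0]],
    [0, [-3, -48, 0], [0, 0, 0]],
    [0, [-4, -63, 0], [0, 0, 0]],
    [0, [-5, -77, 0], [0, 0, 0]],
    [0, [-5, -90, 0], [0, 0, 0]],
    [0, [-5, -102, 0], [0, 0, 0]],
    [0, [-5, -113, 0], [0, 0, 0]],
    [0, [-5, -122, 0], [0, 0, 0]],
    [0, [-5, -129, 0], [0, 0, 0]],
    [0, [-5, -134, 0], [0, 0, 0]],
    [0, [-5, -137, 0], [0, 0, 0]]
  ]
}}

```text
time_s: 21.75
tcp_pos: [0.5095, 0.0078, 0.1431]
eef_rot: [180.0, 0.0, 180.0]
contact_force: [0.6, -0.6, -3.1]
gripper_width: 0.0131
gripper_force: 60.0
```

{"name": "carry_out", "arguments": {
  "deltas": [
    [0, [0, -1, 0], [0, 0, 0]],
    [0, [0, -1, 0], [0, 0, 0]],
    [0, [0, -1, 0], [0, 0, 0]],
    [0, [0, -1, 0], [0, 0, 0]]
  ]
}}

```text
time_s: 22.15
tcp_pos: [0.5095, 0.0074, 0.1431]
eef_rot: [180.0, 0.0, -180.0]
contact_force: [0.3, 0.8, -2.6]
gripper_width: 0.0138
gripper_force: 60.0
```

```bash
python3 tr.py scene
```

```text
t 22.15 tcp [509.5   7.4 143.1] [ 180.      0.   -179.99] F [ 0.3   0.84 -2.57] w 13.8 gf 60.0
shift [  0.2 -26.8   0.1] rot [0.     0.     0.0002]
n 1001 430 floor slope [-0.0073  0.0038] floor z 0.1356
ball [0.649  0.0097 0.1474] 59 rel 0.1395 0.0023
pan ((636.8592529296875, 9.567760467529297), (84.69300842285156, 114.63735961914062), 89.56753540039062)
```

{"name": "carry_out", "arguments": {
  "deltas": [
    [0, [0, -1, 0], [0, 0, 0]],
    [0, [0, -4, 0], [0, 0, 0]],
    [0, [0, -8, -1], [0, 0, 0]],
    [0, [0, -13, -1], [0, 0, 0]],
    [0, [0, -18, -2], [0, 0, 0]],
    [0, [0, -22, -2], [0, 0, 0]],
    [0, [0, -25, -2], [0, 0, 0]],
    [0, [0, -27, -2], [0, 0, 0]],
    [0, [0, -28, -2], [0, 0, 0]],
    [0, [0, -28, -2], [0, 0, 0]],
    [0, [0, -28, -2], [0, 0, 0]],
    [0, [0, -28, -2], [0, 0, 0]]
  ]
}}

```text
time_s: 23.4
tcp_pos: [0.5095, -0.0207, 0.145]
eef_rot: [180.0, -0.0, -180.0]
contact_force: [-0.0, 0.0, -2.8]
gripper_width: 0.0134
gripper_force: 60.0
```

{"name": "carry_out", "arguments": {
  "deltas": [
    [0, [0, 0, 0], [0, 0, 0]],
    [0, [0, 0, 0], [0, 0, 0]],
    [0, [0, 0, 0], [0, 0, 0]],
    [0, [0, 0, 0], [0, 0, 0]],
    [0, [0, 0, 0], [0, 0, 0]]
  ]
}}

```text
time_s: 23.9
tcp_pos: [0.5095, -0.0208, 0.1451]
eef_rot: [-180.0, 0.0, 180.0]
contact_force: [0.1, -0.8, -2.1]
gripper_width: 0.0136
gripper_force: 60.0
```

```bash
python3 tr.py scene
python3 - <<'E'
import numpy as np,cv2
from scipy.optimize import least_squares
z=np.load("scene.npz");W=z["W"].reshape(-1,3)
k=(abs(W[:,0]-.65)<.06)&(abs(W[:,1]+.02)<.06)
for a,b in((.252,.27),(.27,.3),(.36,.40)):
    w=W[k&(W[:,2]>a)&(W[:,2]<b)]
    if len(w)>10:
        s=least_squares(lambda q:np.hypot(w[:,0]-q[0],w[:,1]-q[1])-q[2],[.65,-.02,.03],loss="soft_l1",f_scale=.001).x;print(a,len(w),s.round(4))
a=cv2.imread("pics/last_scene.png")[90:290,180:400];cv2.imwrite("pics/c3.png",cv2.resize(a,None,fx=2.9,fy=2.9))
E
```

```text
t 23.9 tcp [509.5 -20.8 145.1] [-180.      0.    179.99] F [ 0.14 -0.75 -2.07] w 13.6 gf 60.0
shift [0.2 1.4 2.1] rot [-0.      0.     -0.0002]
n 963 410 floor slope [-0.0093  0.0026] floor z 0.1375
ball [ 0.6491 -0.0181  0.1492] 53 rel 0.1396 0.0028
pan ((637.0640258789062, -18.660144805908203), (114.68913269042969, 83.5893325805664), 0.17056886851787567)
0.252 79 [ 0.6487 -0.0178  0.0215]
0.27 117 [ 0.6487 -0.0216  0.0297]
0.36 415 [ 0.6485 -0.0191  0.0273]
```

View pics/c3.png

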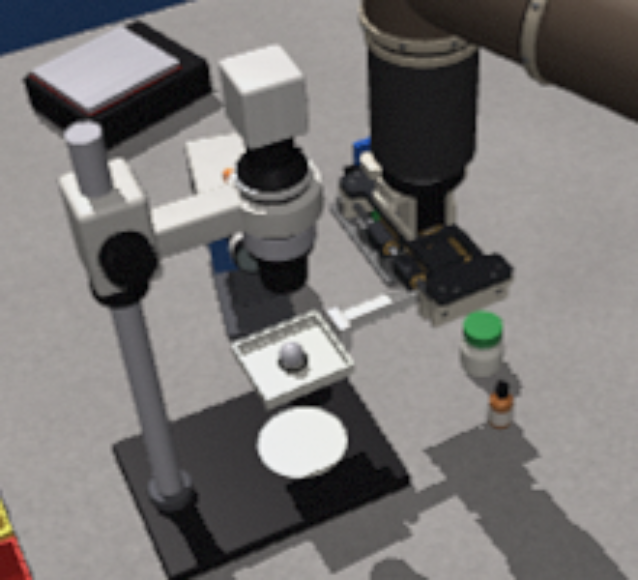

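The crop shows the tray held level, clear of the microscope, with the ball in its pocket at (292,356) below the lens. The lens tube fits at (0.6487, -0.0178) and the ball at (0.6491, -0.0181, 0.149), so I hand in.

```bash
python3 -c "
from plant import r
print(r.close_job())"
```

```text
the job is handed in; nothing more can be done
None
```

I handed the job in at about 24 s: the amber filter is fully home and released in the lamp slot, and the gripper holds the tray level with the ball in its pocket, measured within about 1 mm of the lens axis and 101 mm below it; the judge returned no verdict.

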